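# Load the vessel bath around its probe

### The arm

A 7-joint arm with a two-finger parallel gripper is mounted at the origin on the work surface. World frame = base frame: x ahead of the robot, y to its left, z up, the work surface at z = 0. Lengths are in m, angles in rad, forces in N, time in s.
With the tool pointing down it reaches from about 0.425 to 0.925 m from the base axis. Payload 6.8 kg.
Tool frame: the origin (TCP) lies between the finger pads; the fingertips stand 17 mm ahead of it and the grasp point (between the pads) lies 2 mm behind it; z points along the fingers, y is the direction in which the jaws open and shut (so a half turn about z gives the same grasp; the last joint's range is limited). The gripper opens to 85 mm and grips with 20 to 120 N. Pads are 22 mm wide; open, the fingers measure 114 mm over their backs; the gripper's body (76 mm by 85 mm) begins 54 mm behind the grasp point. The pads swing forward as they close: fully open they stand 13 mm farther back than shut.
Start: joints at [1.014, 0.477, 0.022, 1.555, -0.011, 1.109, -0.083], TCP at [0.293, -0.608, 0.248] pointing down, gripper open.
Joint ranges: [-2.96, 2.96], [-0.34, 2.1], [-1.41, 1.46], [0.24, 2.44], [-1.37, 4.51], [0.17, 1.92], [-2.96, 2.96]. Speed limits (rad/s): [2.39, 2.39, 3.14, 3.14, 3.14, 3.14, 3.14].

### API

Orientations are given as a unit quaternion [w, x, y, z].
In Python, from station import bot gives the robot as it stands. The module is installed in compiled form; this text tells all that it offers.
- The arm moves only by the tool carry_out, never from a script. Its argument "moves" is a list of rows, each a list of 3 entries, a list of its own where there are three numbers: the turn, a rotation vector about the tool's x, y, z in degrees, then the shift along the tool's x, y, z in cm, then the finger opening in cm, from 0 to 8.54. A call has 1 to 5 rows; each row is the pose to reach, as a shift and turn from the pose commanded when the call began, along the tool's axes at that moment; what a row does not reach only later rows make up. A row lasts 1/8 s, in which the tool goes at most 62.5 mm and 10.7 degrees, less where a joint would pass 70% of its speed; a pose out of reach is approached as far as the arm can. A call with a gripper value outside its range is refused whole. The fingers move at their own pace and stop on an object; "newtons" is the grip in N (left out, the last holds). Time passes only in rows, so rows that repeat a pose let the fingers close. It gives the time, the measured TCP pose, the force and the opening at its end, in the units of the state.
- bot.get_obs(): the state, without advancing time (a new reading comes with each control period).
- bot.read_camera(name): name is "scene" or "top" or "wrist"; returns the picture (480x640x3 uint8, red, green, blue); there is no depth.
- bot.camera_info(name): a dict with "vertical_fov" (degrees; the focal length in pixels is half the picture's height over the tangent of half this angle, whatever the lens; pixels are square), "cx", "cy" (the principal point, pixels), "k1" (the pictures are not rectified: a ray, as slopes to the right and down, at radius r is drawn at 1 + k1 r^2 times it, then the intrinsics apply), "position" and "attitude" of the camera in the world. Camera axes: x right, y up, looking along -z (the intrinsics and any distortion apply to the point x, -y, -z); pixel columns grow to the right and rows downward; lengths in m; the calibration is good to about 2 mm. A picture is of the moment at which its call begins: read the wrist's pose just before it. camera_info takes no time and is no camera call; for the wrist camera it gives the pose at the moment of the call.
- bot.hand_in(): hands the job in, once; it reports no verdict.
Trained networks look in the newest picture that a camera, given by its name, has taken for a name from the list of things; names that differ only in an ending like _2 or _b are one class to them, and where a whole thing is asked for, a point or a joint stands for the part that bears it (a point fixed in the world has none). Each returns a list of dicts, best first, with "score" (0 to 1); they miss things now and then, are a little off and sometimes report something else, mostly with a low value. They report only what shows in the picture. A call takes as long as a camera call. They do not tell look-alikes from the thing itself.
- bot.silhouettes(label, camera): "region" (480x640 bool, what is visible of it) and "location" ([column, row] in pixels, amid what is visible of it).
The state is a dict: "t": time; "q": joint angles; "joint_vel": joint speeds; "joint_torque": joint torques, N m; "eef_pos": TCP position; "tool_rot": TCP orientation; "contact_force": force on the tool from outside, world axes, zero at the start; "torque": the same for the moment, N m; "gripper_width": opening from 0.0 (shut) to 1.0 (fully open).
Only numpy, scipy, OpenCV 4.12 (cv2) and the standard library are available. Lean on these libraries where they do the work, as an engineer would, in place of code of your own. Each camera call takes 0.05 s, during which the arm holds its last target. There are 200 camera calls.

### The job

Load the bath, with left and right as seen from the robot (the red tap is on the bath's front, towards the robot): stand the amber vessel in the opening immediately left of the black probe plug, the steel vessel in the opening immediately right of the black probe plug, and the yellow vessel in the opening immediately right of the blue blank plug. Only when all three vessels are in, put the green cover on top of the amber vessel, its boss in the vessel's mouth. Set everything down upright without dropping it, let go, and leave the jar, the box and the measuring cylinder where they stand.

Things in the scene. Friction and masses are not known exactly. Their poses are not given: they have to be found in the camera images.
- bath: Fixed grey block 210 x 305 x 60 mm, white skirt, red tap on its front (-x). Six round openings 60 mm wide, 20 mm deep (floor 40 mm above the bench), centred at x = -47.5 and 47.5, y = -95, 0 and 95 mm: two rows of three; the outer four start empty. Origin: centre of its underside; x to the back, away from the robot, y to the robot's left, z up; turned by up to 20 degrees.
- probe: Black probe plug, 57 mm diameter, with a steel pin, reaching 30 mm above the bath's top; it sits in one of the two middle openings of the bath, fixed. Origin: centre of that opening's floor; axes parallel to the bath's. The opening immediately left of it is centred 95 mm along its +y, the one immediately right 95 mm along its -y.
- blank: Blue flat blank plug, 57 mm diameter, reaching 6 mm above the bath's top; it sits in one of the two middle openings of the bath, fixed. Origin: centre of that opening's floor; axes parallel to the bath's. It is in the other row than the probe. The opening immediately right of it is centred 95 mm along its -y.
- amber_center (a point): Amber glass open-topped cylindrical vessel, 44 mm outer diameter, 90 mm tall, 3 mm wall, standing upright on a thin (3 mm) white mat at the start. Point: its centre, on its axis half-way up (45 mm above its underside); z up along the axis.
- steelv_center (a point): Steel open-topped cylindrical vessel, 44 mm outer diameter, 90 mm tall, 3 mm wall, standing upright on a thin (3 mm) white mat at the start. Point: its centre, on its axis half-way up (45 mm above its underside); z up along the axis.
- yellowv_center (a point): Yellow plastic open-topped cylindrical vessel, 44 mm outer diameter, 90 mm tall, 3 mm wall, standing upright on a thin (3 mm) white mat at the start. Point: its centre, on its axis half-way up (45 mm above its underside); z up along the axis.
- cover_center (a point): Green cover 44 mm tall, on the same mat on its boss. From below: boss 24 to 28 mm wide, 8 mm high, loose in a vessel's 38 mm mouth; disc 58 mm wide, 6 mm thick, to lie on the rim; round knob 22 mm in diameter, 30 mm high, to hold it by. Point: on its axis, 22 mm above its underside (8 mm above the disc); z up. Seated, it is 59 mm above the vessel's centre.
- jar_center (a point): Bystander: closed jar with a blue cap, 60 mm diameter, 75 mm tall, loose. Point: its centre, half-way up.
- filterbox_center (a point): Bystander: cardboard box 60 x 110 mm, 45 mm tall, loose. Point: its centre.
- cylinder_center (a point): Bystander: tall glass measuring cylinder with a blue band, foot 70 mm and tube 28 mm in diameter, 200 mm tall, loose. Point: its centre, half-way up.
There are look-alikes about, which are no part of the job. Leave any pink look-alike of the part that bears amber_center alone.

How it is judged:
By the outcome, as a careful person would: the job done as asked, in the order asked, and still so for the second after the job is handed in, with the robot touching nothing.
It also fails if it takes over 109 s, if anything falls off the work surface, if the arm or the gripper's body presses on something with over 40 N, if the wrist force passes 120 N, or if a joint passes its speed limit or range.

## Working session

There is one attempt and no reset: what is moved stays moved. The work goes in short steps, Python scripts to look and compute and a tool call to move; the robot and the scene stay as the last step left them, time stands still between calls to the robot, and variables do not carry over. Pictures are saved under pics/ and viewed, about 12 in all and at most 16, crops included, and the job is handed in when it is done.

Besides the shell and the picture viewer there is one more tool, called as name(argument=value, ...) on one line, values as JSON. carry_out: Moves the arm, as the interface text tells. Its arguments: {"type":"object","properties":{"moves":{"type":"array"},"newtons":{"type":"number"}},"required":["moves"]}

```bash
mkdir -p pics; python3 - <<'E'
from station import bot
import cv2
o=bot.get_obs();print(o)
for n in("scene","top"):
    im=bot.read_camera(n);print(n,bot.camera_info(n));cv2.imwrite(f"pics/{n}0.png",im[:,:,::-1])
    for l in "bath probe blank amber_center steelv_center yellowv_center cover_center jar_center filterbox_center cylinder_center".split():
        print(l,[(round(d['score'],2),[round(float(v)) for v in d['location']],int(d['region'].sum())) for d in bot.silhouettes(l,n)])
E
```

```text
{'t': 0.0, 'q': array([ 1.01389472,  0.4778283 ,  0.02235655,  1.55644867, -0.01151434,
        1.10929514, -0.08310758]), 'joint_vel': array([-2.00474986e-04, -1.69442526e-03, -3.75464470e-05, -1.99380586e-03,
       -8.31107807e-04,  3.00251120e-04, -4.80191622e-04]), 'joint_torque': array([-1.82598083e-04, -5.96439743e+01,  1.60775911e+00, -2.81203830e+01,
        1.24326753e-02,  9.05654335e-03,  4.03200681e-05]), 'eef_pos': array([ 0.29261315, -0.60765694,  0.24730827]), 'tool_rot': array([-8.85149925e-04,  9.74928011e-01,  2.22518577e-01, -2.70511982e-04]), 'contact_force': array([ 0.61480398, -0.60451472,  0.03280644]), 'torque': array([-0.01671769, -0.03119205,  0.00829538]), 'gripper_width': 0.9989111113401492}
scene {'vertical_fov': 55.55198116999396, 'cx': 322.4166353443206, 'cy': 237.20800483235058, 'k1': -0.037476124829141484, 'position': array([0.96317756, 0.45945595, 0.94395018]), 'attitude': array([0.39075961, 0.11173458, 0.24602301, 0.87994033])}
bath [(0.7, [464, 339], 1521)]
probe [(0.6, [234, 172], 370), (0.56, [179, 238], 1422)]
blank [(0.9, [260, 147], 338)]
amb
[... 382 characters left out ...]
48378127477, 'cy': 235.75733752561686, 'k1': -0.06317082590345399, 'position': array([0.50446093, 0.12783831, 1.49249763]), 'attitude': array([ 0.70749892,  0.0087648 , -0.01948172, -0.70639148])}
bath [(0.79, [450, 255], 11570)]
probe [(0.88, [450, 230], 489)]
blank [(0.69, [453, 276], 508)]
amber_center [(0.79, [260, 317], 352), (0.69, [259, 274], 343), (0.6, [211, 255], 386)]
steelv_center [(0.75, [315, 223], 304)]
yellowv_center [(0.61, [264, 220], 330), (0.55, [327, 157], 530)]
cover_center [(0.86, [316, 276], 446)]
jar_center [(0.89, [324, 155], 552)]
filterbox_center [(0.7, [435, 149], 1305), (0.44, [317, 274], 406)]
cylinder_center [(0.59, [164, 237], 839), (0.34, [448, 256], 11646)]
```

View pics/scene0.png

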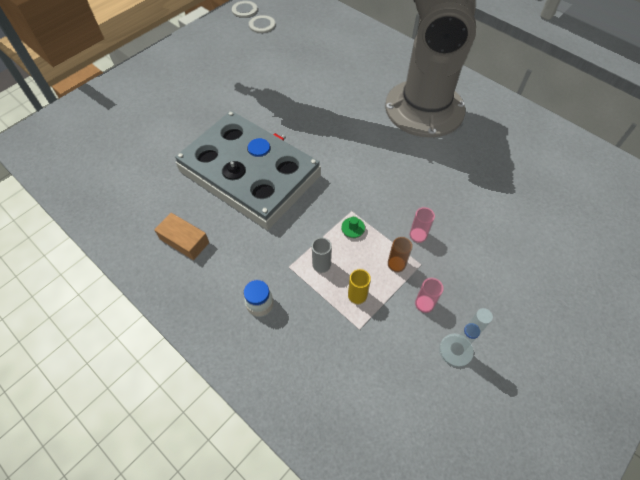

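View pics/top0.png

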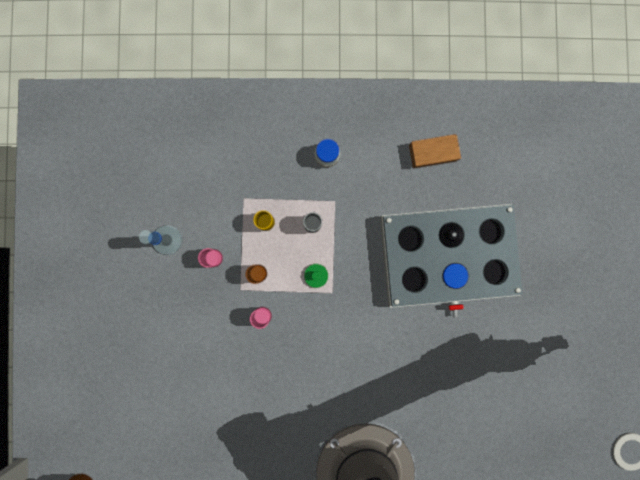

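The pictures agree: top view (up = +x, left = +y) shows the amber vessel at (257,273), yellow at (264,220), steel at (312,222) and the cover at (316,275). The probe is at (451,234) and the blank at (456,276), so the targets are amber (411,238), steel (492,231) and yellow (497,272). The pink look-alikes are at (210,258) and (261,317).

```bash
cat > h.py <<'E'
import numpy as np, cv2
from scipy.spatial.transform import Rotation as R
from scipy.optimize import least_squares
from station import bot
def rot(q): return R.from_quat(np.roll(q,-1))
def proj(P,ci):
    p=rot(ci['attitude']).inv().apply(np.atleast_2d(P)-ci['position'])
    s=np.c_[p[:,0],-p[:,1]]/-p[:,2:]
    s=s*(1+ci['k1']*(s**2).sum(1,keepdims=True))
    f=240/np.tan(np.radians(ci['vertical_fov']/2))
    return s*f+[ci['cx'],ci['cy']]
def circ(r,z,n=40):
    a=np.linspace(0,2*np.pi,n,endpoint=False);return np.c_[r*np.cos(a),r*np.sin(a),0*a+z]
def hullc(P,ci):
    h=cv2.convexHull(proj(P,ci).astype(np.float32));m=cv2.moments(h);return np.array([m['m10'],m['m01']])/m['m00']
def cen(region):
    m=cv2.moments(region.astype(np.uint8),True);return np.array([m['m10'],m['m01']])/m['m00']
def locate(obs,pts,x0):
    "obs: list of (centroid px, camera info); pts: model points rel. to (x,y,0)"
    f=lambda v:np.concatenate([hullc(pts+[v[0],v[1],0],ci)-c for c,ci in obs])
    r=least_squares(f,x0);return r.x,r.fun
ves=lambda z0:np.r_[circ(.022,z0),circ(.022,z0+.09)]
cover=np.r_[circ(.013,.003),circ(.029,.011),circ(.029,.017),circ(.011,.047)]
E
cat > a.py <<'E'
from h import *
T={'amber_center':(ves(.003),(430+0,0),None)}
ci={n:bot.camera_info(n) for n in('scene','top')}
for n in ci: bot.read_camera(n)
want={'amber_center':((400,258),(258,274),ves(.003)),'steelv_center':((321,255),(314,223),ves(.003)),'yellowv_center':((357,288),(264,220),ves(.003)),
'cover_center':((354,226),(316,276),cover),'blank':((260,147),(455,276),circ(.0285,.066)),'jar_center':((258,298),(326,153),np.r_[circ(.03,0),circ(.03,.075)]),
'probe':((234,172),(451,232),circ(.0285,.064))}
for l,(s,t,pts) in want.items():
    for use in (('scene',),('top',),('scene','top')):
        obs=[]
        for n in use:
            c=s if n=='scene' else t
            for d in bot.silhouettes(l,n):
                k=cen(d['region'])
                if np.hypot(*(k-c))<12: obs.append((k,ci[n]));break
        if obs: x,r=locate(obs,pts,[.5,.1]);print(l,use,x.round(4),r.round(1))
# bath: fit block outline in the top picture
d=bot.silhouettes('bath','top')[0]['region'].astype(np.uint8)
c=max(cv2.findContours(d,0,1)[0],key=cv2.contourArea)
d2=cv2.morphologyEx(d,cv2.MORPH_OPEN,np.ones((15,15)))
def poly(v,ci):
    x,y,a=v;P=np.array([[sx*.105,sy*.1525,z] for sx in(-1,1) for sy in(-1,1) for z in(0,.06)])
    return cv2.convexHull(proj(R.from_euler('z',a).apply(P)+[x,y,0],ci).astype(np.float32))
def cost(v):
    m=cv2.fillPoly(np.zeros((480,640),np.uint8),[(poly(v,ci['top'])*16).astype(int)],1,shift=4);return (m!=d2).sum()
from scipy.optimize import differential_evolution as DE
r=DE(cost,[(.3,.6),(-.35,-.05),(-.35,.35)],seed=1,maxiter=60);print('bath',r.x.round(4),r.fun)
E
python3 a.py
```

```text
amber_center ('scene',) [0.4726 0.2556] [-0.  0.]
amber_center ('top',) [0.476  0.2556] [-0. -0.]
amber_center ('scene', 'top') [0.4748 0.2558] [-0.5  0.7 -0.1  0.5]
steelv_center ('scene',) [0.5927 0.127 ] [-0. -0.]
steelv_center ('top',) [0.5936 0.125 ] [-0. -0.]
steelv_center ('scene', 'top') [0.5932 0.126 ] [-0.5 -0.1 -0.4  0.2]
yellowv_center ('scene',) [0.5965 0.2387] [ 0. -0.]
yellowv_center ('top',) [0.5981 0.2381] [-0.  0.]
yellowv_center ('scene', 'top') [0.5974 0.2384] [-0.4  0.2 -0.1  0.3]
cover_center ('scene',) [0.469  0.1187] [ 0. -0.]
cover_center ('top',) [0.4704 0.1179] [ 0. -0.]
cover_center ('scene', 'top') [0.4698 0.1183] [-0.4  0.1 -0.2  0.2]
blank ('scene',) [ 0.4722 -0.1988] [-0. -0.]
blank ('top',) [ 0.471  -0.2037] [0. 0.]
blank ('scene', 'top') [ 0.4711 -0.202 ] [-0.5 -0.8 -0.7 -0.1]
jar_center ('scene',) [0.76   0.0948] [ 0. -0.]
jar_center ('top',) [0.7578 0.0911] [0. 0.]
jar_center ('scene', 'top') [0.7588 0.093 ] [-0.2 -0.9 -0.8 -0.4]
probe ('scene',) [ 0.566  -0.1912] [-0.  0.]
probe ('top',) [ 0.5648 -0.1947] [0. 0.]
probe ('scene', 'top') [ 0.5649 -0.1935] [-0.3 -0.7 -0.5 -0. ]
bath [ 0.5175 -0.1995  0.0859] 1422.0
```

carry_out(moves=[[[0, 0, 6], [5, -2, 0], 8.5], [[0, 0, 14], [10.5, -4.3, 0], 8.5], [[0, 0, 22], [15.7, -6.4, 0], 8.5], [[0, 0, 25.7], [21, -8.5, 0], 8.5], [[0, 0, 25.7], [26.2, -10.7, 0], 8.5]], newtons=40)

```text
t: 3.28
eef_pos: [0.4838, -0.3966, 0.2485]
tool_rot: [0.0, 1.0, -0.0, 0.0]
contact_force: [0.4, -0.8, 0.1]
gripper_width: 0.995
```

carry_out(moves=[[[0, 0, 0], [0, -6, -1], 8.5], [[0, 0, 0], [0, -12, -3], 8.5], [[0, 0, 0], [0, -18, -5], 8.5], [[0, 0, 0], [0, -20, -5], 8.5], [[0, 0, 0], [0, -20, -5], 8.5]])

```text
t: 3.9
eef_pos: [0.4829, -0.1963, 0.2989]
tool_rot: [0.0, 1.0, 0.002, 0.001]
contact_force: [-0.1, -1.1, 0.4]
gripper_width: 0.994
```

```bash
python3 - <<'E'
from h import *
ci=bot.camera_info('wrist');im=bot.read_camera('wrist')
c,a=np.array([.518,-.199]),.088
x=np.array([np.cos(a),np.sin(a)]);y=np.array([-x[1],x[0]])
v=im[:,:,::-1].copy()
for sx in(-1,1):
  for sy in(-1,0,1):
    p=c+sx*.0475*x+sy*.095*y; print(p.round(4))
    cv2.polylines(v,[proj(circ(.03,.06)+[p[0],p[1],0],ci).astype(int)],True,(0,255,0),1)
cv2.imwrite('pics/w1.png',v);print(ci['position'],bot.get_obs()['eef_pos'])
E
```

```text
[ 0.479  -0.2978]
[ 0.4707 -0.2032]
[ 0.4623 -0.1085]
[ 0.5737 -0.2895]
[ 0.5653 -0.1948]
[ 0.557  -0.1002]
[ 0.55248934 -0.19730602  0.42412441] [ 0.48249284 -0.19817045  0.29852817]
```

View pics/w1.png

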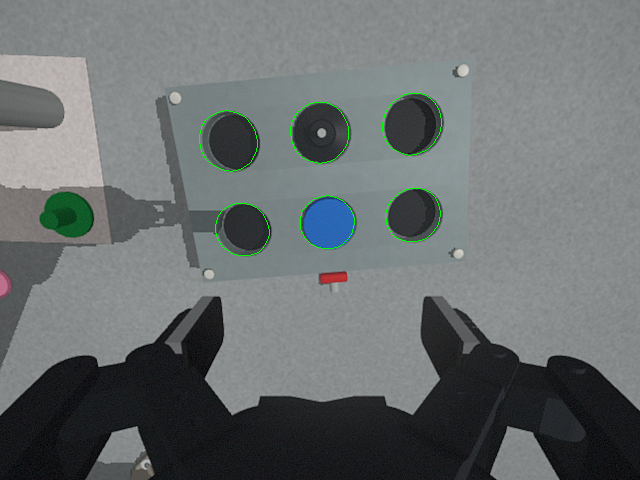

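The predicted opening rims (green) sit on the real openings within about 1–2 px, so the targets are good. Going to the amber vessel.

carry_out(moves=[[[0, 0, 0], [0, -6, 0], 8], [[0, 0, 0], [0, -12, 0], 8], [[0, 0, 0], [0, -18, 0], 8], [[0, 0, 0], [0, -24, 0], 8], [[0, 0, 0], [-0.8, -30, 0], 8]])

```text
t: 4.58
eef_pos: [0.4753, 0.1018, 0.2981]
tool_rot: [0.0, 1.0, -0.002, 0.0]
contact_force: [0.7, 0.1, -0.8]
gripper_width: 0.94
```

carry_out(moves=[[[0, 0, 0], [0, -6, 0], 8], [[0, 0, 0], [0, -12, 4], 8], [[0, 0, 0], [0, -15.2, 9], 8], [[0, 0, 0], [0, -15.2, 9], 8], [[0, 0, 0], [0, -15.2, 9], 8]])

```text
t: 5.2
eef_pos: [0.4754, 0.2522, 0.208]
tool_rot: [0.001, 1.0, -0.001, -0.0]
contact_force: [-0.0, -0.5, 0.1]
gripper_width: 0.937
```

```bash
cat > w.py <<'E'
from h import *
import sys
pos={'amber_center':(.4748,.2558),'steelv_center':(.5932,.126),'yellowv_center':(.5974,.2384),'cover_center':(.4698,.1183)}
l=sys.argv[1];z0=float(sys.argv[2]) if len(sys.argv)>2 else .003
g=pos[l] if len(sys.argv)<4 else eval(sys.argv[3])
ci=bot.camera_info('wrist');im=bot.read_camera('wrist');v=im[:,:,::-1].copy()
pts=(cover+[0,0,z0-.003]) if l[0]=='c' else ves(z0)
for d in bot.silhouettes(l,'wrist'):
    k=cen(d['region']);x,r=locate([(k,ci)],pts,g);print(d['score'],k.round(),x.round(4),d['region'].sum())
for part in (pts[:40],pts[-40:]): cv2.polylines(v,[proj(part+[g[0],g[1],0],ci).astype(int)],True,(0,255,0),1)
cv2.imwrite(f'pics/w_{l}_{bot.get_obs()["t"]:.1f}.png',v);print(bot.get_obs()['eef_pos'],bot.get_obs()['t'])
E
python3 w.py amber_center; ls pics
```

```text
0.97 [318. 235.] [0.4755 0.2546] 3246
0.81 [184. 189.] [0.5126 0.3597] 4416
0.7 [496.  75.] [0.5932 0.1255] 6512
0.6 [329. 337.] [0.3766 0.2449] 3640
[0.47606287 0.25220677 0.20950505] 5.3
scene0.png
top0.png
w1.png
w_amber_center_5.3.png
```

carry_out(moves=[[[0, 0, 0], [0, -0.3, 5], 8], [[0, 0, 0], [0, -0.3, 10], 8], [[0, 0, 0], [0, -0.3, 13.4], 8], [[0, 0, 0], [0, -0.3, 13.4], 3.5], [[0, 0, 0], [0, -0.3, 13.4], 3.5]], newtons=40)

```text
t: 5.92
eef_pos: [0.476, 0.2569, 0.0764]
tool_rot: [-0.001, 1.0, -0.001, 0.001]
contact_force: [-0.3, -0.2, 0.5]
gripper_width: 0.53
```

carry_out(moves=[[[0, 0, 0], [0, 0, 0], 3.5], [[0, 0, 0], [0, 0, 0], 3.5], [[0, 0, 0], [0, 0, 0], 3.5], [[0, 0, 0], [0, 0, 0], 3.5]])

```text
t: 6.42
eef_pos: [0.4761, 0.2571, 0.0765]
tool_rot: [-0.001, 1.0, -0.0, 0.002]
contact_force: [0.1, -2.0, 8.1]
gripper_width: 0.506
```

carry_out(moves=[[[0, 0, 0], [0, 0, -2], 3.5], [[0, 0, 0], [0, 0, -6], 3.5], [[0, 0, 0], [0, 0, -11], 3.5], [[0, 0, 0], [1, 4, -15], 3.5], [[0, 0, 0], [2, 9, -15], 3.5]])

```text
t: 7.05
eef_pos: [0.4966, 0.1683, 0.2291]
tool_rot: [-0.002, 1.0, 0.002, 0.004]
contact_force: [0.9, -0.4, -1.6]
gripper_width: 0.509
```

carry_out(moves=[[[0, 0, 0], [1, 5, 0], 3.5], [[0, 0, 0], [2, 10, 0], 3.5], [[0, 0, 0], [3, 15, 0], 3.5], [[0, 0, 0], [4, 20, 0], 3.5], [[0, 0, 0], [5, 24, 0], 3.5]])

```text
t: 7.68
eef_pos: [0.5447, -0.0754, 0.2255]
tool_rot: [0.0, 1.0, -0.001, 0.001]
contact_force: [-0.5, 0.2, -1.1]
gripper_width: 0.51
```

carry_out(moves=[[[0, 0, 0], [1.2, 2.4, 0], 3.5], [[0, 0, 0], [1.2, 2.4, 0], 3.5], [[0, 0, 0], [1.2, 2.4, 4], 3.5], [[0, 0, 0], [1.2, 2.4, 7.5], 3.5], [[0, 0, 0], [1.2, 2.4, 7.5], 3.5]])

```text
t: 8.3
eef_pos: [0.5543, -0.0957, 0.1476]
tool_rot: [-0.001, 1.0, 0.001, -0.002]
contact_force: [0.1, -0.6, -0.8]
gripper_width: 0.504
```

```bash
python3 w.py amber_center .077 "(.557,-.1)"; ls pics
```

```text
0.87 [322. 318.] [ 0.5553 -0.0967] 14182
0.72 [471. 334.] [ 0.5459 -0.1604] 487
[ 0.55699769 -0.09624335  0.15056755] 8.4
scene0.png
top0.png
w1.png
w_amber_center_5.3.png
w_amber_center_8.4.png
```

carry_out(moves=[[[0, 0, 0], [0.1, 0.35, 0], 3.5], [[0, 0, 0], [0.1, 0.35, 1.2], 3.5], [[0, 0, 0], [0.1, 0.35, 2.2], 3.5], [[0, 0, 0], [0.1, 0.35, 3], 3.5], [[0, 0, 0], [0.1, 0.35, 3], 3.5]])

```text
t: 9.02
eef_pos: [0.5568, -0.1004, 0.1183]
tool_rot: [-0.0, 1.0, 0.0, -0.001]
contact_force: [0.2, -0.1, -0.8]
gripper_width: 0.507
```

carry_out(moves=[[[0, 0, 0], [0, 0, 0.2], 3.5], [[0, 0, 0], [0, 0, 0.4], 3.5], [[0, 0, 0], [0, 0, 0.4], 3.5]])

```text
t: 9.4
eef_pos: [0.5574, -0.1006, 0.1153]
tool_rot: [0.0, 1.0, 0.0, 0.0]
contact_force: [0.5, -0.6, -0.6]
gripper_width: 0.506
```

carry_out(moves=[[[0, 0, 0], [0, 0, 0.1], 3.5], [[0, 0, 0], [0, 0, 0.2], 3.5], [[0, 0, 0], [0, 0, 0.2], 3.5]])

```text
t: 9.78
eef_pos: [0.5577, -0.1006, 0.1137]
tool_rot: [0.0, 1.0, 0.0, 0.0]
contact_force: [-0.0, 0.4, 3.0]
gripper_width: 0.506
```

carry_out(moves=[[[0, 0, 0], [0, 0, 0], 4.6], [[0, 0, 0], [0, 0, 0], 5.2], [[0, 0, 0], [0, 0, 0], 6.2], [[0, 0, 0], [0, 0, 0], 6.2], [[0, 0, 0], [0, 0, -3], 6.2]])

```text
t: 10.4
eef_pos: [0.5557, -0.1004, 0.1416]
tool_rot: [-0.0, 1.0, 0.0, -0.002]
contact_force: [0.7, -0.4, 0.3]
gripper_width: 0.727
```

carry_out(moves=[[[0, 0, 0], [0, 0, -5], 6.2], [[0, 0, 0], [0.5, -5, -10], 8], [[0, 0, 0], [1, -11, -10], 8], [[0, 0, 0], [2, -17, -10], 8], [[0, 0, 0], [3.6, -22.7, -8], 8]])

```text
t: 11.02
eef_pos: [0.594, 0.127, 0.2258]
tool_rot: [-0.0, 1.0, 0.0, 0.002]
contact_force: [0.3, -0.6, -0.0]
gripper_width: 0.937
```

```bash
python3 w.py steelv_center; ls pics
```

```text
0.8 [323. 231.] [0.594  0.1255] 2856
0.15 [195. 225.] [0.5981 0.2371] 3819
[0.59162047 0.13340583 0.22235921] 11.125
scene0.png
top0.png
w1.png
w_amber_center_5.3.png
w_amber_center_8.4.png
w_steelv_center_11.1.png
```

carry_out(moves=[[[0, 0, 0], [0, 0.1, 0], 8], [[0, 0, 0], [0, 0.1, 5], 8], [[0, 0, 0], [0, 0.1, 10], 8], [[0, 0, 0], [0, 0.1, 14.8], 8], [[0, 0, 0], [0, 0.1, 14.8], 8]])

```text
t: 11.75
eef_pos: [0.5904, 0.1203, 0.073]
tool_rot: [0.002, 1.0, -0.001, -0.003]
contact_force: [-0.6, -0.4, 1.1]
gripper_width: 0.936
```

carry_out(moves=[[[0, 0, 0], [0, 0, 0], 3.5], [[0, 0, 0], [0, 0, 0], 3.5], [[0, 0, 0], [0, 0, 0], 3.5], [[0, 0, 0], [0, 0, 0], 3.5], [[0, 0, 0], [0, 0, 0], 3.5]])

```text
t: 12.38
eef_pos: [0.5948, 0.124, 0.0788]
tool_rot: [-0.0, 1.0, 0.0, 0.002]
contact_force: [-0.2, 0.2, 7.2]
gripper_width: 0.51
```

carry_out(moves=[[[0, 0, 0], [0, 0, -2], 3.5], [[0, 0, 0], [0, 0, -6], 3.5], [[0, 0, 0], [0, 0, -11], 3.5], [[0, 0, 0], [0, 2, -16], 3.5], [[0, 0, 0], [-0.4, 7, -18], 3.5]])

```text
t: 13.0
eef_pos: [0.5902, 0.0564, 0.2614]
tool_rot: [-0.001, 1.0, 0.003, 0.004]
contact_force: [-0.1, -0.7, -2.0]
gripper_width: 0.507
```

carry_out(moves=[[[0, 0, 0], [-0.4, 5, 0], 3.5], [[0, 0, 0], [-0.8, 10.5, 0], 3.5], [[0, 0, 0], [-1.2, 16, 0], 3.5], [[0, 0, 0], [-1.4, 21.5, 0], 3.5], [[0, 0, 0], [-1.6, 27, 0], 3.5]])

```text
t: 13.62
eef_pos: [0.5725, -0.218, 0.2578]
tool_rot: [0.0, 1.0, 0.0, 0.001]
contact_force: [1.6, -0.2, -1.6]
gripper_width: 0.511
```

carry_out(moves=[[[0, 0, 0], [-0.1, 5, 0], 3.5], [[0, 0, 0], [-0.1, 7.4, 2], 3.5], [[0, 0, 0], [-0.1, 7.4, 6], 3.5], [[0, 0, 0], [-0.1, 7.4, 10], 3.5], [[0, 0, 0], [-0.1, 7.4, 10], 3.5]])

```text
t: 14.25
eef_pos: [0.5696, -0.2882, 0.1528]
tool_rot: [-0.002, 1.0, 0.001, -0.003]
contact_force: [-1.0, 0.3, -1.1]
gripper_width: 0.51
```

```bash
python3 w.py steelv_center .08 "(.574,-.2895)"; ls pics
```

```text
0.73 [321. 316.] [ 0.5704 -0.2888] 13773
[ 0.57255738 -0.28976557  0.15696544] 14.35
scene0.png
top0.png
w1.png
w_amber_center_5.3.png
w_amber_center_8.4.png
w_steelv_center_11.1.png
w_steelv_center_14.3.png
```

carry_out(moves=[[[0, 0, 0], [0.2, 0, 0], 3.5], [[0, 0, 0], [0.2, 0, 1.5], 3.5], [[0, 0, 0], [0.2, 0, 2.7], 3.5], [[0, 0, 0], [0.2, 0, 3.6], 3.5], [[0, 0, 0], [0.2, 0, 3.6], 3.5]])

```text
t: 14.98
eef_pos: [0.5732, -0.2902, 0.1186]
tool_rot: [-0.0, 1.0, 0.0, -0.001]
contact_force: [0.0, 0.2, -2.2]
gripper_width: 0.512
```

carry_out(moves=[[[0, 0, 0], [0, 0, 0.1], 3.5], [[0, 0, 0], [0, 0, 0.3], 3.5], [[0, 0, 0], [0, 0, 0.3], 3.5]])

```text
t: 15.35
eef_pos: [0.574, -0.2905, 0.117]
tool_rot: [0.0, 1.0, 0.0, 0.0]
contact_force: [-0.8, -0.0, -1.1]
gripper_width: 0.515
```

carry_out(moves=[[[0, 0, 0], [0, 0, 0.1], 3.5], [[0, 0, 0], [0, 0, 0.2], 3.5], [[0, 0, 0], [0, 0, 0.2], 3.5]])

```text
t: 15.72
eef_pos: [0.5744, -0.2905, 0.1158]
tool_rot: [0.0, 1.0, 0.0, 0.001]
contact_force: [-1.2, 1.4, 5.2]
gripper_width: 0.517
```

carry_out(moves=[[[0, 0, 0], [0, 0, 0], 4.6], [[0, 0, 0], [0, 0, 0], 5.2], [[0, 0, 0], [0, 0, 0], 6.2], [[0, 0, 0], [0, 0, 0], 6.2], [[0, 0, 0], [0, 0, -3], 6.2]])

```text
t: 16.35
eef_pos: [0.5722, -0.2898, 0.1428]
tool_rot: [-0.001, 1.0, 0.0, -0.002]
contact_force: [0.2, -0.2, 0.1]
gripper_width: 0.726
```

carry_out(moves=[[[0, 0, 0], [0, 0, -5], 6.2], [[0, 0, 0], [0, -5, -9], 8], [[0, 0, 0], [0, -11, -9], 8], [[0, 0, 0], [0, -17, -9], 8], [[0, 0, 0], [0, -23, -9], 8]])

```text
t: 16.98
eef_pos: [0.5737, -0.0587, 0.2353]
tool_rot: [0.0, 1.0, 0.0, 0.0]
contact_force: [1.1, -0.1, -0.3]
gripper_width: 0.937
```

carry_out(moves=[[[0, 0, 0], [0.5, -6, 0], 8], [[0, 0, 0], [1, -12, 0], 8], [[0, 0, 0], [1.5, -18, 0], 8], [[0, 0, 0], [2, -24, 0], 8], [[0, 0, 0], [2.4, -29.8, 0], 8]])

```text
t: 17.6
eef_pos: [0.5979, 0.2394, 0.235]
tool_rot: [0.0, 1.0, 0.0, 0.0]
contact_force: [1.4, -0.9, -0.5]
gripper_width: 0.938
```

```bash
python3 w.py yellowv_center; ls pics
```

```text
0.74 [323. 227.] [0.5982 0.2375] 2684
[0.59573643 0.24696429 0.23505338] 17.7
scene0.png
top0.png
w1.png
w_amber_center_5.3.png
w_amber_center_8.4.png
w_steelv_center_11.1.png
w_steelv_center_14.3.png
w_yellowv_center_17.7.png
```

carry_out(moves=[[[0, 0, 0], [0, 0, 0], 8], [[0, 0, 0], [0, 0, 5], 8], [[0, 0, 0], [0, 0, 10], 8], [[0, 0, 0], [0, 0, 15.9], 8], [[0, 0, 0], [0, 0, 15.9], 8]])

```text
t: 18.32
eef_pos: [0.595, 0.2334, 0.0716]
tool_rot: [0.003, 1.0, -0.001, -0.004]
contact_force: [0.1, -0.4, 0.4]
gripper_width: 0.937
```

carry_out(moves=[[[0, 0, 0], [0, 0, 0], 3.5], [[0, 0, 0], [0, 0, 0], 3.5], [[0, 0, 0], [0, 0, 0], 3.5], [[0, 0, 0], [0, 0, 0], 3.5], [[0, 0, 0], [0, 0, 0], 3.5]])

```text
t: 18.95
eef_pos: [0.5999, 0.2381, 0.0794]
tool_rot: [-0.001, 1.0, -0.0, 0.003]
contact_force: [-0.7, -0.8, 5.5]
gripper_width: 0.513
```

carry_out(moves=[[[0, 0, 0], [0, 0, -2], 3.5], [[0, 0, 0], [0, 0, -6], 3.5], [[0, 0, 0], [0, 0, -11], 3.5], [[0, 0, 0], [-1, 2, -16], 3.5], [[0, 0, 0], [-2, 7, -18], 3.5]])

```text
t: 19.58
eef_pos: [0.5787, 0.1708, 0.262]
tool_rot: [-0.002, 1.0, 0.003, 0.004]
contact_force: [1.1, -0.6, -1.7]
gripper_width: 0.508
```

carry_out(moves=[[[0, 0, 0], [-1.2, 5, 0], 3.5], [[0, 0, 0], [-2.4, 10.5, 0], 3.5], [[0, 0, 0], [-3.6, 16, 0], 3.5], [[0, 0, 0], [-4.8, 21.5, 0], 3.5], [[0, 0, 0], [-6, 27, 0], 3.5]])

```text
t: 20.2
eef_pos: [0.5177, -0.104, 0.2584]
tool_rot: [0.0, 1.0, 0.0, 0.002]
contact_force: [1.1, -0.7, -1.1]
gripper_width: 0.509
```

carry_out(moves=[[[0, 0, 0], [-1.2, 5.5, 0], 3.5], [[0, 0, 0], [-2.4, 11, 0], 3.5], [[0, 0, 0], [-3.4, 16, 0], 3.5], [[0, 0, 0], [-3.9, 19.5, 0], 3.5], [[0, 0, 0], [-3.9, 19.5, 4], 3.5]])

```text
t: 20.82
eef_pos: [0.4803, -0.3025, 0.2206]
tool_rot: [0.003, 1.0, -0.003, 0.004]
contact_force: [0.8, 0.9, -0.9]
gripper_width: 0.512
```

carry_out(moves=[[[0, 0, 0], [0, 0, 3], 3.5], [[0, 0, 0], [0, 0, 6], 3.5], [[0, 0, 0], [0, 0, 6], 3.5]])

```text
t: 21.2
eef_pos: [0.4781, -0.2968, 0.1558]
tool_rot: [-0.001, 1.0, 0.0, -0.001]
contact_force: [-0.3, 1.0, -0.0]
gripper_width: 0.509
```

```bash
python3 w.py yellowv_center .083 "(.479,-.298)"; ls pics
```

```text
0.73 [321. 317.] [ 0.4783 -0.2976] 13607
[ 0.47981157 -0.29773416  0.15796764] 21.3
scene0.png
top0.png
w1.png
w_amber_center_5.3.png
w_amber_center_8.4.png
w_steelv_center_11.1.png
w_steelv_center_14.3.png
w_yellowv_center_17.7.png
w_yellowv_center_21.3.png
```

carry_out(moves=[[[0, 0, 0], [0, 0, 0], 3.5], [[0, 0, 0], [0, 0, 1.5], 3.5], [[0, 0, 0], [0, 0, 2.7], 3.5], [[0, 0, 0], [0, 0, 3.6], 3.5], [[0, 0, 0], [0, 0, 3.7], 3.5]])

```text
t: 21.92
eef_pos: [0.4784, -0.2972, 0.1178]
tool_rot: [-0.0, 1.0, 0.0, -0.001]
contact_force: [0.6, -0.0, -0.0]
gripper_width: 0.507
```

carry_out(moves=[[[0, 0, 0], [0, 0, 0.1], 3.5], [[0, 0, 0], [0, 0, 0.3], 3.5], [[0, 0, 0], [0, 0, 0.3], 3.5]])

```text
t: 22.3
eef_pos: [0.4793, -0.2977, 0.1164]
tool_rot: [0.0, 1.0, 0.0, 0.0]
contact_force: [0.3, 1.4, 0.3]
gripper_width: 0.513
```

carry_out(moves=[[[0, 0, 0], [0, 0, 0.1], 3.5], [[0, 0, 0], [0, 0, 0.2], 3.5], [[0, 0, 0], [0, 0, 0.2], 3.5]])

```text
t: 22.68
eef_pos: [0.4797, -0.2978, 0.1163]
tool_rot: [0.0, 1.0, 0.0, 0.001]
contact_force: [-5.6, 2.0, 18.4]
gripper_width: 0.507
```

carry_out(moves=[[[0, 0, 0], [0, 0, -0.2], 3.5], [[0, 0, 0], [0, 0, -0.2], 4.8], [[0, 0, 0], [0, 0, -0.2], 6.2], [[0, 0, 0], [0, 0, -0.2], 6.2], [[0, 0, 0], [0, 0, -3], 6.2]])

```text
t: 23.3
eef_pos: [0.4775, -0.2967, 0.1422]
tool_rot: [-0.001, 1.0, 0.0, -0.002]
contact_force: [1.0, -0.2, 0.2]
gripper_width: 0.724
```

carry_out(moves=[[[0, 0, 0], [0, 0, -5], 6.2], [[0, 0, 0], [0, 0, -10], 6.2], [[0, 0, 0], [0, -5, -12], 6], [[0, 0, 0], [0, -11, -12], 6], [[0, 0, 0], [0, -17, -12], 6]])

```text
t: 23.92
eef_pos: [0.4789, -0.1259, 0.2643]
tool_rot: [0.0, 1.0, -0.0, 0.001]
contact_force: [0.8, 0.6, 0.2]
gripper_width: 0.7
```

carry_out(moves=[[[0, 0, 0], [0, -6, 0], 6], [[0, 0, 0], [0, -12, 0], 6], [[0, 0, 0], [-0.5, -18, 0], 6], [[0, 0, 0], [-1, -24, 2], 6], [[0, 0, 0], [-1, -24.6, 4], 6]])

```text
t: 24.55
eef_pos: [0.4682, 0.1236, 0.2239]
tool_rot: [-0.001, 1.0, 0.004, 0.001]
contact_force: [0.5, -0.1, 0.0]
gripper_width: 0.699
```

```bash
python3 w.py cover_center; python3 - <<'E'
from h import *
v=bot.read_camera('scene')[:,:,::-1];cv2.imwrite('pics/s2.png',cv2.resize(v[60:310,130:450],None,fx=2.4,fy=2.4))
E
ls pics
```

```text
0.6 [328. 215.] [0.4704 0.1172] 2513
[0.46722962 0.1195808  0.22210043] 24.65
s2.png
scene0.png
top0.png
w1.png
w_amber_center_5.3.png
w_amber_center_8.4.png
w_cover_center_24.6.png
w_steelv_center_11.1.png
w_steelv_center_14.3.png
w_yellowv_center_17.7.png
w_yellowv_center_21.3.png
```

View pics/s2.png

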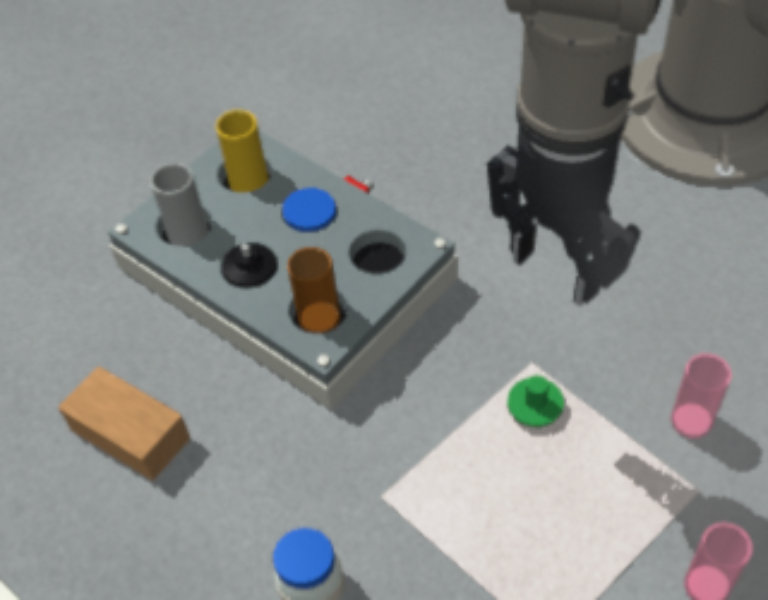

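The scene picture shows all three vessels standing upright in the right openings: yellow (240,150), steel (180,205) and amber (315,290). The green cover at (537,400) is untouched. Next is the cover.

carry_out(moves=[[[0, 0, 0], [0, 0.1, 5], 5], [[0, 0, 0], [0, 0.1, 10], 5], [[0, 0, 0], [0, 0.1, 14], 5], [[0, 0, 0], [0, 0.1, 16], 5], [[0, 0, 0], [0, 0.1, 16], 5]])

```text
t: 25.32
eef_pos: [0.4688, 0.116, 0.0634]
tool_rot: [0.001, 1.0, -0.001, -0.001]
contact_force: [-1.4, 0.8, 0.5]
gripper_width: 0.59
```

carry_out(moves=[[[0, 0, 0], [0, 0, 0], 5], [[0, 0, 0], [0, 0, 0], 5]])

```text
t: 25.58
eef_pos: [0.47, 0.1174, 0.0653]
tool_rot: [-0.0, 1.0, -0.0, 0.001]
contact_force: [0.1, -0.2, 1.4]
gripper_width: 0.587
```

```bash
python3 w.py cover_center .003 "(.4702,.1176)"; ls pics|grep cover
```

```text
0.98 [322. 274.] [0.4703 0.1166] 7980
[0.46959506 0.11752859 0.0649232 ] 25.675
w_cover_center_24.6.png
w_cover_center_25.7.png
```

Centred. I'll lower to TCP z ≈ 0.038 and grip gently.

carry_out(moves=[[[0, 0, 0], [0, 0.05, 1], 5], [[0, 0, 0], [0, 0.05, 2], 5], [[0, 0, 0], [0, 0.05, 2.6], 5], [[0, 0, 0], [0, 0.05, 2.6], 4], [[0, 0, 0], [0, 0.05, 2.6], 3]], newtons=30)

```text
t: 26.3
eef_pos: [0.4689, 0.1171, 0.0379]
tool_rot: [-0.0, 1.0, 0.0, -0.0]
contact_force: [0.2, -0.2, 0.2]
gripper_width: 0.349
```

carry_out(moves=[[[0, 0, 0], [0, 0, 0], 1.5], [[0, 0, 0], [0, 0, 0], 1.5], [[0, 0, 0], [0, 0, 0], 1.5], [[0, 0, 0], [0, 0, 0], 1.5]])

```text
t: 26.8
eef_pos: [0.4691, 0.1171, 0.0382]
tool_rot: [-0.0, 1.0, 0.0, 0.0]
contact_force: [-0.0, 0.0, 2.7]
gripper_width: 0.238
```

carry_out(moves=[[[0, 0, 0], [0, 0, -2], 1.5], [[0, 0, 0], [0, 0, -6], 1.5], [[0, 0, 0], [0, 0, -11], 1.5], [[0, 0, 0], [1, 2, -16], 1.5], [[0, 0, 0], [2, 6, -19], 1.5]])

```text
t: 27.42
eef_pos: [0.4898, 0.0581, 0.2307]
tool_rot: [-0.001, 1.0, 0.002, 0.002]
contact_force: [1.4, -0.8, -1.0]
gripper_width: 0.232
```

carry_out(moves=[[[0, 0, 0], [1.5, 4, 0], 1.5], [[0, 0, 0], [3, 8, 0], 1.5], [[0, 0, 0], [4.5, 11, 0], 1.5], [[0, 0, 0], [4.5, 11, 0], 1.5], [[0, 0, 0], [4.5, 11, 0], 1.5]])

```text
t: 28.05
eef_pos: [0.5334, -0.0522, 0.2276]
tool_rot: [-0.0, 1.0, 0.0, -0.0]
contact_force: [0.4, 0.1, -0.4]
gripper_width: 0.237
```

```bash
python3 w.py amber_center .04 "(.557,-.1)"; python3 - <<'E'
from h import *
ci={n:bot.camera_info(n) for n in('scene','top')}
for n in ci: bot.read_camera(n)
for l,g in (('amber_center',(.557,-.1)),):
  for n in ci:
    for d in bot.silhouettes(l,n):
      x,r=locate([(cen(d['region']),ci[n])],ves(.04)[40:] if n=='top' else ves(.04),g);print(l,n,d['score'],x.round(4),d['region'].sum())
ci=bot.camera_info('wrist');bot.read_camera('wrist')
z=bot.get_obs()['eef_pos'][2]-.0352
for d in bot.silhouettes('cover_center','wrist'): print('cover',d['score'],locate([(cen(d['region']),ci)],cover+[0,0,z-.003],(.53,-.05))[0],d['region'].sum())
print(bot.get_obs()['eef_pos'])
E
ls -t pics|head -1
```

```text
0.86 [390. 211.] [ 0.5566 -0.1029] 4043
0.58 [ 40. 371.] [0.4094 0.1986] 4238
[ 0.533444   -0.05161761  0.22783518] 28.15
amber_center scene 0.91 [0.5303 0.3674] 613
amber_center scene 0.66 [0.3996 0.2561] 617
amber_center scene 0.57 [ 0.5557 -0.1012] 622
amber_center top 0.77 [0.5111 0.3497] 390
amber_center top 0.65 [0.3814 0.2383] 365
cover 0.94 [ 0.53806537 -0.05305711] 8012
[ 0.5338063  -0.05258998  0.22799607]
w_amber_center_28.1.png
```

View pics/w_amber_center_28.1.png

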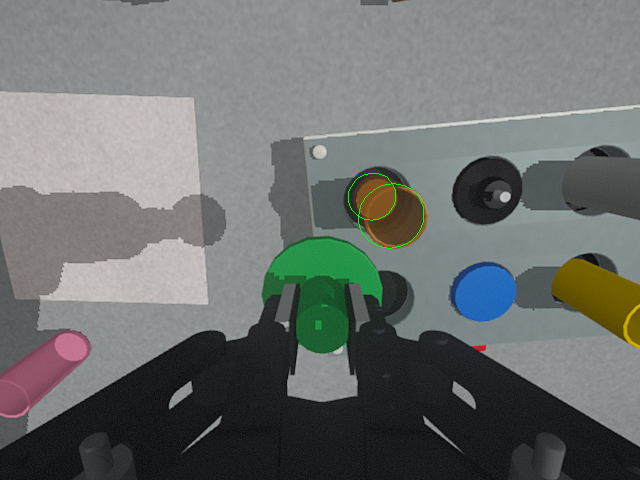

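carry_out(moves=[[[0, 0, 0], [1.1, 2.5, 0], 1.5], [[0, 0, 0], [2.2, 5, 0], 1.5], [[0, 0, 0], [2.2, 5, 2], 1.5], [[0, 0, 0], [2.2, 5, 4.7], 1.5], [[0, 0, 0], [2.2, 5, 4.7], 1.5]])

```text
t: 29.08
eef_pos: [0.5544, -0.1028, 0.1792]
tool_rot: [-0.0, 1.0, 0.0, -0.002]
contact_force: [0.2, 0.7, 0.8]
gripper_width: 0.237
```

carry_out(moves=[[[0, 0, 0], [0, 0, 0], 1.5], [[0, 0, 0], [0, 0, 0], 1.5]])

```text
t: 29.32
eef_pos: [0.5567, -0.103, 0.1822]
tool_rot: [0.0, 1.0, 0.0, 0.001]
contact_force: [1.1, -0.6, -0.7]
gripper_width: 0.24
```

```bash
python3 - <<'E'
from h import *
ci={n:bot.camera_info(n) for n in('scene','wrist')}
im={n:bot.read_camera(n)[:,:,::-1].copy() for n in ci}
p=bot.get_obs()['eef_pos'];print(p)
a=np.array([.5565,-.102,0]);k=np.array([p[0]+.0008,p[1],p[2]-.0352-.003])
for n in ci:
    o=[]
    for P,c in ((circ(.022,.13)+a,(255,255,0)),(circ(.022,.06)+a,(255,255,0)),(circ(.029,.011)+k,(0,0,255)),(circ(.029,.017)+k,(0,0,255)),(circ(.011,.047)+k,(0,0,255))):
        q=proj(P,ci[n]);o.append(q);cv2.polylines(im[n],[(q*16).astype(int)],True,c,1,shift=4)
    u,v=np.vstack(o).mean(0).astype(int);w=50 if n=='scene' else 110
    im[n]=cv2.resize(im[n][max(v-w,0):v+w,u-w:u+w],(400,400))
cv2.imwrite('pics/c1.png',np.hstack(list(im.values())))
E
```

```text
[ 0.55645348 -0.10296177  0.18192063]
```

View pics/c1.png

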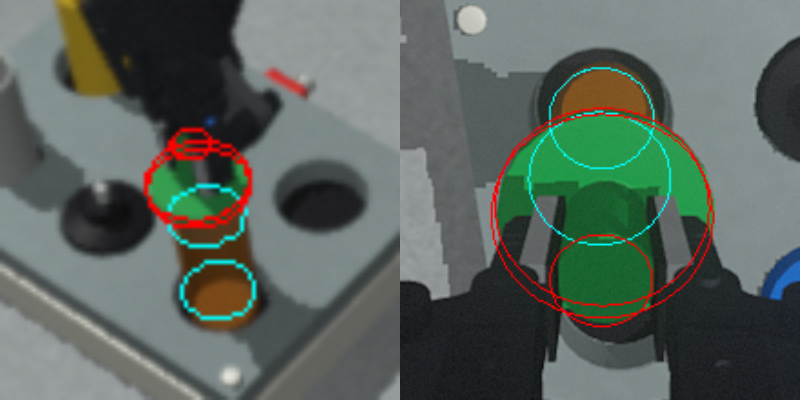

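Both views match the model: the cover (red) is directly over the amber vessel (cyan) within 1–2 mm. Lowering.

carry_out(moves=[[[0, 0, 0], [-0.05, -0.1, 0.6], 1.5], [[0, 0, 0], [-0.05, -0.1, 1.2], 1.5], [[0, 0, 0], [-0.05, -0.1, 1.7], 1.5], [[0, 0, 0], [-0.05, -0.1, 2], 1.5], [[0, 0, 0], [-0.05, -0.1, 2], 1.5]])

```text
t: 30.05
eef_pos: [0.5553, -0.102, 0.1606]
tool_rot: [-0.0, 1.0, 0.0, -0.0]
contact_force: [0.7, -0.8, -0.8]
gripper_width: 0.24
```

carry_out(moves=[[[0, 0, 0], [0, 0, 0.1], 1.5], [[0, 0, 0], [0, 0, 0.2], 1.5], [[0, 0, 0], [0, 0, 0.3], 1.5], [[0, 0, 0], [0, 0, 0.3], 1.5]])

```text
t: 30.55
eef_pos: [0.5554, -0.102, 0.1579]
tool_rot: [0.0, 1.0, 0.0, -0.0]
contact_force: [0.1, -0.0, 0.5]
gripper_width: 0.238
```

carry_out(moves=[[[0, 0, 0], [0, 0, 0.1], 1.5], [[0, 0, 0], [0, 0, 0.15], 1.5], [[0, 0, 0], [0, 0, 0.15], 1.5]])

```text
t: 30.92
eef_pos: [0.5559, -0.1021, 0.1572]
tool_rot: [0.0, 1.0, 0.0, 0.001]
contact_force: [-0.9, -0.1, 4.4]
gripper_width: 0.237
```

carry_out(moves=[[[0, 0, 0], [0, 0, 0], 2.5], [[0, 0, 0], [0, 0, 0], 3.2], [[0, 0, 0], [0, 0, 0], 4.2], [[0, 0, 0], [0, 0, 0], 4.2], [[0, 0, 0], [0, 0, -1], 4.2]])

```text
t: 31.55
eef_pos: [0.5548, -0.1019, 0.1661]
tool_rot: [-0.0, 1.0, 0.0, -0.001]
contact_force: [-0.1, 0.3, -0.5]
gripper_width: 0.492
```

carry_out(moves=[[[0, 0, 0], [0, 0, -3], 4.2], [[0, 0, 0], [0, 0, -7], 4.2], [[0, 0, 0], [0, 0, -12], 4.2], [[0, 0, 0], [0, -6, -14], 4.2], [[0, 0, 0], [0, -11, -14], 4.2]])

```text
t: 32.17
eef_pos: [0.5565, 0.0097, 0.3098]
tool_rot: [-0.0, 1.0, -0.0, 0.003]
contact_force: [-0.2, 0.4, -0.7]
gripper_width: 0.489
```

carry_out(moves=[[[0, 0, 0], [-2, -5, 0], 4.2], [[0, 0, 0], [-4, -8, 0], 4.2], [[0, 0, 0], [-4, -8, 0], 4.2], [[0, 0, 0], [-4, -8, 0], 4.2]])

```text
t: 32.67
eef_pos: [0.5158, 0.0872, 0.307]
tool_rot: [0.0, 1.0, -0.0, 0.0]
contact_force: [-0.1, -0.1, -0.7]
gripper_width: 0.492
```

```bash
python3 - <<'E'
from h import *
s=bot.read_camera('scene')[:,:,::-1];t=bot.read_camera('top')[:,:,::-1]
cv2.imwrite('pics/e.png',np.hstack([cv2.resize(s[90:240,150:350],(400,300)),cv2.resize(t[130:330,140:540],(400,200)).copy() if 0 else cv2.resize(t[180:330,360:560],(400,300))]))
cv2.imwrite('pics/e2.png',s)
ci={n:bot.camera_info(n) for n in('scene','top')}
for n in ci:
    for l,m,g in (('cover_center',cover+[0,0,.119],(.55,-.1)),('jar_center',np.r_[circ(.03,0),circ(.03,.075)],(.7,.1))):
        for d in bot.silhouettes(l,n): print(n,l,d['score'],locate([(cen(d['region']),ci[n])],m,g)[0].round(4))
E
```

```text
scene cover_center 0.6 [ 0.556  -0.1007]
scene jar_center 0.83 [0.7594 0.0941]
top cover_center 0.62 [ 0.5571 -0.1028]
top jar_center 0.66 [0.7579 0.0918]
```

View pics/e.png

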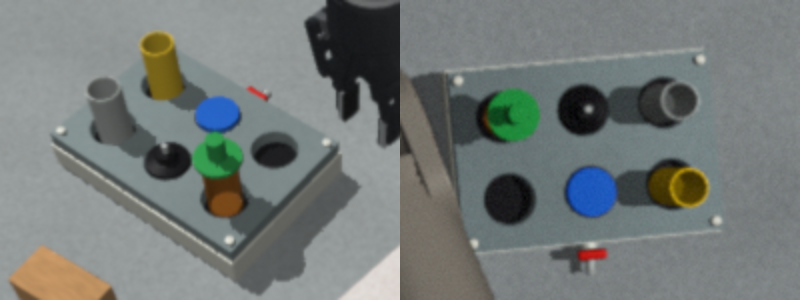

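View pics/e2.png

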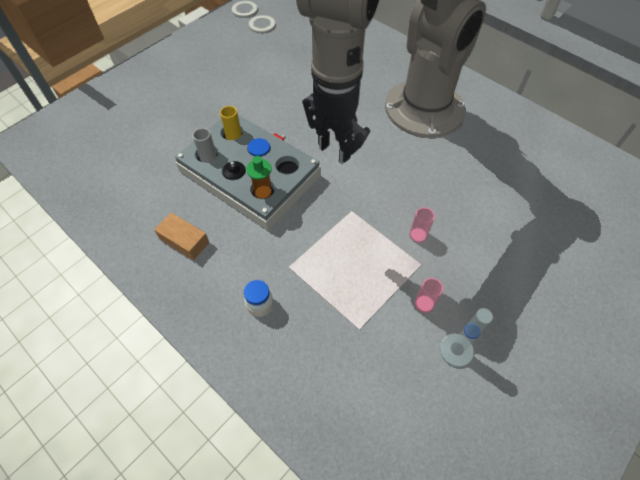

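The pictures show the green cover level on the amber vessel, left of the probe. The steel vessel is right of the probe, the yellow one is right of the blank, and the bystanders and pink look-alikes have not moved. Handing in.

```bash
python3 -c "
from station import bot
bot.hand_in();print(bot.get_obs()['t'])"
```

```text
the job is handed in; nothing more can be done
the job is handed in; nothing more can be done
```

The job is done and handed in at about 33 s of the 109 s allowed; the hand-in gave no verdict.

- **Placing:** I put the amber vessel left of the black probe, the steel one right of it and the yellow one right of the blue blank. After all three were in, I seated the green cover on the amber vessel.
- **Vessels:** The final scene and top pictures show all three upright in the right openings.
- **Cover:** It sits level on the amber vessel, at about (0.556, -0.102) by both cameras, against (0.5565, -0.102) for the vessel. It touched at the predicted height, with the TCP at 0.157 m.
- **Bystanders:** The jar measured the same position to about 1 mm before and after. I checked the box, the measuring cylinder and the pink look-alikes only by eye, and they look unmoved.
- **Gripper:** It is open and clear of everything.
- **Forces:** The largest contact force I read was about 19 N, when the yellow vessel met its floor slightly hard. I backed off 2 mm before letting go.
- **Network misses:** In one late check before the cover went on, the network did not report the amber vessel in the top picture, so I placed it by the scene and wrist views. The wrist estimate of the held cover was about 4 mm off because the fingers hid part of it, so I ignored it after an overlay check.

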